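# Hold the second roof half on the gingerbread house for icing

### The arm

A 7-joint arm with a two-finger parallel gripper is mounted at the origin on a cart in front of the work surface, level with it; the furniture and walls round the work are solid. World frame = base frame: x ahead of the robot, y to its left, z up, the work surface at z = 0. Lengths are in m, angles in degrees, forces in N, time in s.
With the tool pointing down it reaches from about 0.425 to 0.875 m from the base axis. Payload 4.7 kg.
Tool frame: the origin (TCP) lies between the finger pads; the fingertips stand 8 mm ahead of it and the grasp point (between the pads) lies 11 mm behind it (env.tip_extent is the distance from the TCP to the fingertips, in m); z points along the fingers, y is the line along which they close (so a half turn about z gives the same grasp; the last joint's range is limited). The gripper opens to 87 mm and grips with 3 to 60 N. Pads are 19 mm wide; open, the fingers measure 117 mm over their backs; the gripper's body (75 mm by 190 mm) begins 51 mm behind the grasp point.
Start: joints at [69.162, 18.392, -4.016, 83.108, 1.295, 78.541, -3.26], TCP at [0.24, -0.604, 0.231] pointing down, gripper open.
Joint ranges: [-163.93, 163.93], [-17.29, 119.83], [-79.2, 71.16], [3.27, 140.29], [-89.18, 269.18], [5.43, 117.66], [-154.24, 154.24]. Speed limits (degrees/s): [147.25, 147.25, 180, 180, 180, 180, 180].

### API

Orientations are given as [roll, pitch, yaw] about the fixed x, y, z axes, in that order (R = Rz(yaw) Ry(pitch) Rx(roll)).
In Python, from cell import sensors, vision, workorder, env gives the robot as it stands.
- The arm moves only by the tool drive_tool, never from a script. Its argument "moves" is a list of rows, each an object of numbers: "x", "y", "z": the shift along the tool's x, y, z in mm; "rx", "ry", "rz": the turn, a rotation vector about the tool's x, y, z in rad; "fingers": the closure, from -1 (fully open) to 1 (shut). In form: [{"x": .., "y": .., "z": .., "rx": .., "ry": .., "rz": .., "fingers": ..}, ...]. A call has 1 to 20 rows; each row is the pose to reach, as a shift and turn from the pose commanded when the call began, along the tool's axes at that moment; what a row does not reach only later rows make up. A row lasts 1/8 s, in which the tool goes at most 62.5 mm and 10.7 degrees, less where a joint would pass 70% of its speed; a pose out of reach is approached as far as the arm can. A call with a gripper value outside its range is refused whole. The fingers move at their own pace and stop on an object; "force" is the grip in N (left out, the last holds). Time passes only in rows, so rows that repeat a pose let the fingers close. It gives the time, the measured TCP pose, the force, the opening and the grip force at its end, in the units of the state.
- sensors.get_obs(): the state, without advancing time (a new reading comes with each control period).
- vision.read_camera(name): name is "scene" or "top" or "wrist"; returns a dict with "image" (400x640x3 uint8, red, green, blue), "fx", "fy", "cx", "cy" (pixels), "R" (3x3) and "t" (3): a world point X has camera coordinates R X + t. Camera axes: x right, y down, z forward; pixel columns grow to the right and rows downward; lengths in m; the calibration is good to about 2 mm. A picture is of the moment at which its call begins. There is no depth.
- workorder.sign_off(): hands the job in; it is judged then, once.
The state is a dict: "time_s": time; "qpos": joint angles; "joint_velocities": joint speeds; "effort": joint torques, N m; "tool_pos": TCP position; "tool_rot": TCP orientation; "force": force on the tool from outside, world axes, zero at the start; "wrist_torque": the same for the moment, N m; "grip_width": finger opening in m; "grasp_force": force on a finger pad.
Only numpy, scipy, OpenCV 4.12 (cv2) and the standard library are available. Lean on these libraries where they do the work, as an engineer would, in place of code of your own. Each camera call takes 0.05 s, during which the arm holds its last target. There are 200 camera calls.

### The job

Lift the baked roof half out of the mould and fit it on the open, shallow near slope of the gingerbread house: lying flat on both gables, its upper edge butted along the ridge against the underside of the fitted half's overlap, and its sides level with the sides of the fitted half. Be my third hand while I pipe the ridge seam: keep hold of it and finish while still pressing it up the slope against the ridge with a steady, gentle push of about 8 N (3 to 14 N is fine; never more than 40 N on the house, that cracks the biscuit). Leave the honey jar, the spice jar and the mug where they are.

Things in the scene. Friction and masses are not known exactly. Their poses are not given: they have to be found in the camera images.
- roof_half: Loose roof half: flat hard brown biscuit panel, 84 mm (x, down the slope) x 64 mm (y, along the ridge) x 12 mm (z), about 45 g, rows of tiles on its outer face. Same either way round. Origin: centre of its underside; z out of the tiled face. Starts tiled face up in the mould cavity nearer the robot, underside 5 mm and top 17 mm above the worktop, 1.5 mm play all round.
- mould: Cast aluminium baking mould, fixed, 210 (x) x 150 (y) x 14 mm high, loop grip at each end, two cavities with floor at 5 mm height: the one 51 mm to -x of the centre holds the roof half, the shorter one to +x is empty. At the middle of a cavity's +y and -y sides is a thumb slot, 36 mm wide, as deep as the cavity, out to y = 64 mm, for fingers across the 64 mm. Origin: centre of underside.
- house: Gingerbread house on a round wooden cake board (160 mm across, 12 mm thick), fixed. Walls 45 mm high; two gables 84 mm wide (x), 46 mm apart over their outer faces (y); ridge line along y at x = 21 mm, 93 mm above the worktop. The steep far slope (+x, 60 degrees) is roofed; the long near slope (-x side, towards the robot, 30 degrees) is open. Origin: centre of the board's underside; z up.
- gable_left: Gable wall at the house's +y end, 9 mm thick; its sloping near (-x) top edge is one of the two rests for the roof half. Fixed part of the house. Origin: under the middle of the gable, at worktop level; axes as the house. The house is rigid: with a firm grip, half a millimetre of over-travel into the gables gives 10 to 25 N, so come down slowly.
- gable_right: Gable wall at the house's -y end, the other rest. Fixed part of the house; origin and axes likewise.
- fitted_half: Roof half iced to the far slope, fixed, 64 mm wide (y), 12 mm thick. Origin: middle of the ridge line; x down the far slope, y along the ridge, z out of the far slope (30 degrees up, away from the robot). It laps 12 mm past the apex (to x = -12 mm); the underside of this lap (plane z = 0) is the stop. The near slope is its plane x = 0. Fitted, the loose half's origin is at (0, 0, -42 mm) here.
- ridge (a point): Middle of the ridge (apex) line of the gables, 93 mm above the worktop: the inner right angle between near slope and stop, where the lower edge of the fitted roof half's upper end lies. Fitted, the roof half's x axis runs up or down the near slope at 30 degrees, its y axis along the ridge, and its tiled face looks up and towards the robot.
- honey: Honey jar with a red lid, 58 x 62 x 86 mm, loose, behind the work. Bystander. (Beyond x = 0.65 m a wall shelf hangs over the worktop, less than 0.6 m up: keep wrist and gripper clear of it.) Origin: centre of its underside.
- spice_jar: Glass spice jar with a dark cap, 41 mm across, 105 mm high, loose, behind the work. Bystander. Origin: centre of its underside.
- mug: Pink mug, 86 x 116 x 94 mm, loose, behind the work. Bystander. Origin: middle of its underside, handle included.
Mind the look-alikes: they are no part of the job. What is shaped like the house but pink is not meant.

How it is judged:
By the outcome, as a careful person would: the job done as asked, in the order asked, and still so for the second after the job is handed in, while the arm keeps its last pose, push and grip.
It also fails if it takes over 69 s, if anything falls off the work surface, if the arm or the gripper's body presses on something with over 40 N, if the wrist force passes 120 N, or if a joint passes its speed limit or range.

## Working session

There is one attempt and no reset: what is moved stays moved. The work goes in short steps, Python scripts to look and compute and a tool call to move; the robot and the scene stay as the last step left them, time stands still between calls to the robot, and variables do not carry over. Pictures are saved under pics/ and viewed, at most 10 in all, crops included, and the job is handed in when it is done.

Besides the shell and the picture viewer there is one more tool, called after ">>>" in YAML: its name, and indented under it one key for each argument. drive_tool: Moves the arm, as the interface text tells. Its arguments: {"type":"object","properties":{"moves":{"type":"array"},"force":{"type":"number"}},"required":["moves"]}

```bash
ls; mkdir -p pics
python3 - <<'E'
from cell import sensors, vision, workorder, env
import cv2,numpy as np
o=sensors.get_obs();print({k:np.round(o[k],4).tolist() for k in o}, env.tip_extent)
for n in ("scene","top"):
    c=vision.read_camera(n);cv2.imwrite(f"pics/{n}0.png",c["image"][:,:,::-1]);np.savez(f"{n}0.npz",**c)
    print(n,c["fx"],c["fy"],c["cx"],c["cy"],np.round(-c["R"].T@c["t"],3),np.round(c["R"],3).tolist())
E
```

```text
pics
{'time_s': 0.0, 'qpos': [69.1615, 18.4382, -4.0158, 83.1766, 1.2955, 78.54, -3.2625], 'joint_velocities': [0.0711, -0.0527, -0.0036, -0.048, 0.0333, 0.0493, -0.096], 'effort': [-0.0006, -49.1283, -0.4042, -31.2523, -0.0637, 0.0437, 0.0002], 'tool_pos': [0.2395, -0.6037, 0.2295], 'tool_rot': [-179.8905, 0.0062, 21.6462], 'force': [0.0508, -0.2276, -0.5509], 'wrist_torque': [-0.0141, -0.0328, -0.0116], 'grasp_force': 0.0, 'grip_width': 0.0872} 0.008
scene 492.19063554145015 492.19063554145015 321.79267063216895 203.59460629368596 [-0.419  0.615  0.774] [[-0.485, -0.875, 0.0], [-0.447, 0.248, -0.859], [0.752, -0.417, -0.511]]
top 376.54484712704533 376.54484712704533 320.6270954239235 207.56083101025456 [ 0.398 -0.005  1.119] [[0.184, -0.983, -0.002], [-0.958, -0.179, -0.224], [0.22, 0.043, -0.975]]
```

View pics/scene0.png

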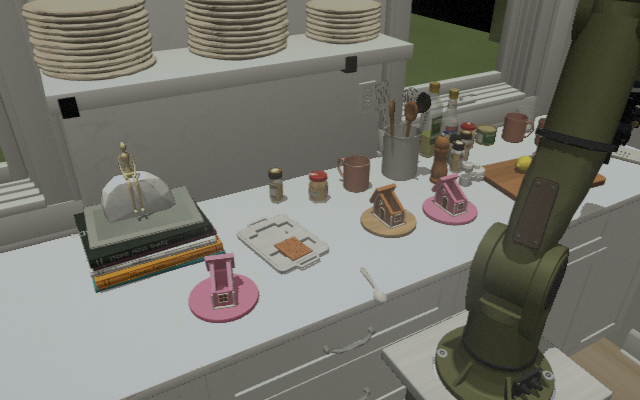

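View pics/top0.png

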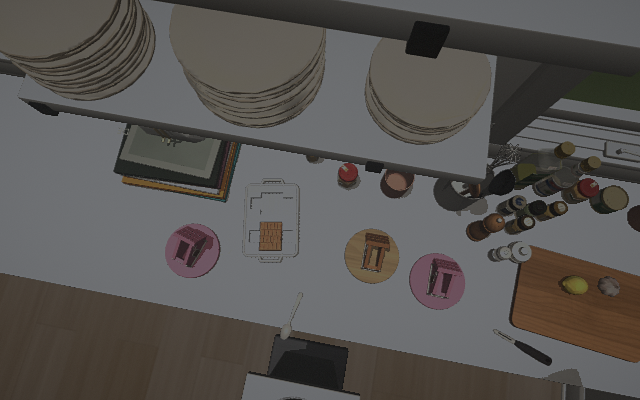

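The pictures show three candidates for the house: brown on a wooden board at top (372,255), pink at (192,250) and pink at (437,281). I choose the brown one. The only panel is the brown one in the mould at (270,236). I'll check this in a close crop and measure.

```bash
cat > h.py <<'E'
import numpy as np,cv2
def load(n): return dict(np.load(n+"0.npz"))
def ray(c,u,v,z):
    d=c["R"].T@np.array([(u-c["cx"])/c["fx"],(v-c["cy"])/c["fy"],1.]);o=-c["R"].T@c["t"]
    return o+d*(z-o[2])/d[2]
def proj(c,X):
    p=np.atleast_2d(X)@c["R"].T+c["t"];return np.c_[c["fx"]*p[:,0]/p[:,2]+c["cx"],c["fy"]*p[:,1]/p[:,2]+c["cy"]]
E
python3 - <<'E'
from h import *
t=load("top");s=load("scene")
a=cv2.resize(t["image"][170:310,220:440],None,fx=3.4,fy=3.4,interpolation=cv2.INTER_CUBIC)
cv2.imwrite("pics/crop_top.png",a[:,:,::-1])
b=cv2.resize(s["image"][170:280,230:430],None,fx=4,fy=4,interpolation=cv2.INTER_CUBIC)
cv2.imwrite("pics/crop_scene.png",b[:,:,::-1])
for n,c,box,bb in (("top",t,(215,250,255,290),(220,290,340,405)),("scene",s,(230,268,265,325),(170,245,350,425))):
    hsv=cv2.cvtColor(c["image"],cv2.COLOR_RGB2HSV)
    for nm,(r0,r1,c0,c1),z in (("roof",box,.017),("board",bb,.012)):
        m=np.zeros(hsv.shape[:2],np.uint8);m[r0:r1,c0:c1]=cv2.inRange(hsv[r0:r1,c0:c1],(3,60,40),(25,255,255))
        k=max(cv2.findContours(m,cv2.RETR_EXTERNAL,cv2.CHAIN_APPROX_NONE)[0],key=cv2.contourArea)[:,0]
        P=np.array([ray(c,u,v,z)[:2] for u,v in k])*1000
        if nm=="roof": print(n,nm,cv2.minAreaRect(P.astype(np.float32)),k.min(0),k.max(0))
        else: print(n,nm,cv2.minEnclosingCircle(cv2.convexHull(P.astype(np.float32))),cv2.fitEllipse(cv2.convexHull(P.astype(np.float32))),k.min(0),k.max(0))
E
```

```text
top roof ((535.6907348632812, 174.585693359375), (80.42227935791016, 64.661376953125), 10.606922149658203) [259 222] [281 249]
top board ((533.283447265625, -128.4601287841797), 79.63037872314453) ((533.1852416992188, -128.26927185058594), (156.99295043945312, 158.05560302734375), 86.23960876464844) [345 229] [398 283]
scene roof ((533.9949951171875, 174.9698486328125), (85.67611694335938, 70.30372619628906), 10.162500381469727) [274 237] [311 260]
scene board ((583.8072509765625, -171.0307159423828), 153.1917266845703) ((576.3270263671875, -170.52188110351562), (168.49114990234375, 313.6499328613281), 47.73436737060547) [361 184] [415 236]
```

View pics/crop_top.png

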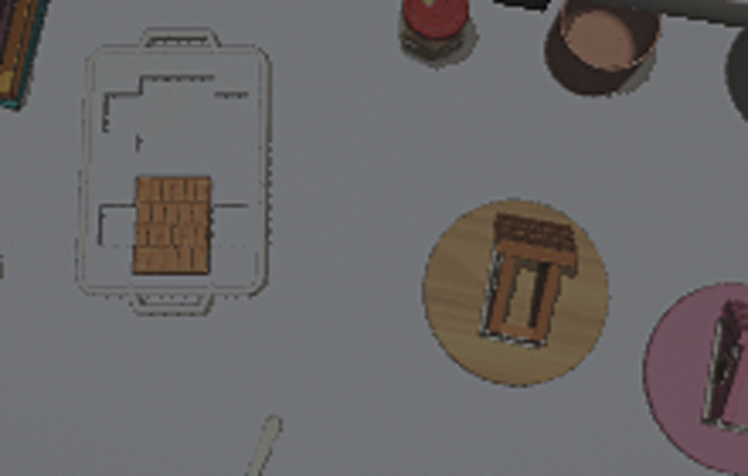

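View pics/crop_scene.png

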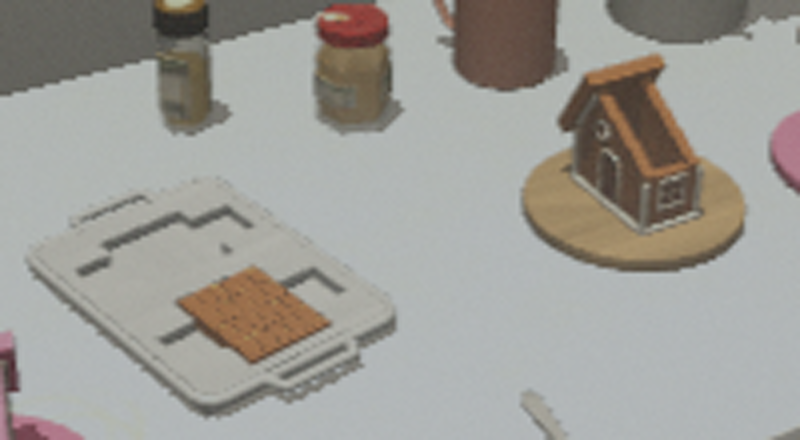

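The crops confirm it: the brown house on the wooden board has its open slope towards the robot, and the roof half is in the mould at about (0.535, 0.175) with yaw about 10.5°. I'll move above the house to look with the wrist camera.

>>> drive_tool:
  moves:
    - {"x": 20, "y": -20, "z": -5, "rz": 0.03}
    - {"x": 60, "y": -59, "z": -15, "rz": 0.1}
    - {"x": 100, "y": -98, "z": -25, "rz": 0.16}
    - {"x": 140, "y": -138, "z": -35, "rz": 0.2}
    - {"x": 180, "y": -177, "z": -45, "rz": 0.25}
    - {"x": 220, "y": -216, "z": -55, "rz": 0.3}
    - {"x": 260, "y": -256, "z": -60, "rz": 0.35}
    - {"x": 300, "y": -295, "z": -65, "rz": 0.4}
    - {"x": 340, "y": -335, "z": -70, "rz": 0.43}
    - {"x": 365, "y": -360, "z": -70, "rz": 0.448}
    - {"x": 371, "y": -365, "z": -70, "rz": 0.448}
    - {"x": 371, "y": -365, "z": -70, "rz": 0.448}
    - {"x": 371, "y": -365, "z": -70, "rz": 0.448}

```text
invalid input at $.moves[0]: expected keys x, y, z, rx, ry, rz, fingers
```

Run:
```python
from cell import sensors, vision
from h import *
o=sensors.get_obs();print({k:np.round(o[k],4).tolist() for k in ("time_s","qpos","tool_pos","tool_rot","force")})
for n in ("wrist",):
    c=vision.read_camera(n);cv2.imwrite(f"pics/{n}1.png",c["image"][:,:,::-1]);np.savez(f"w1.npz",**c)
    print(n,c["fx"],np.round(-c["R"].T@c["t"],3),np.round(c["R"],3).tolist())
```

```text
{'time_s': 0.1, 'qpos': [69.1583, 18.4361, -4.0153, 83.1689, 1.2958, 78.5419, -3.2598], 'tool_pos': [0.2396, -0.6037, 0.2295], 'tool_rot': [-179.8983, 0.0065, 21.6515], 'force': [0.5545, 0.4182, -0.1528]}
wrist 335.9731457246181 [ 0.312 -0.576  0.383] [[0.369, -0.93, -0.002], [-0.892, -0.354, 0.281], [-0.262, -0.101, -0.96]]
```

View pics/wrist1.png

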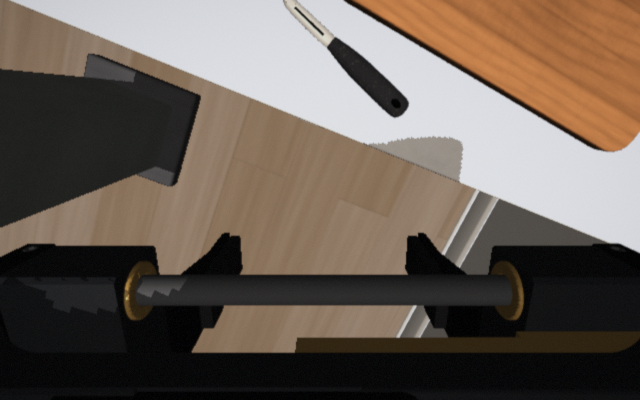

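The wrist view still shows the start pose: the camera sits about 77 mm to tool +x, with the fingers at the bottom of the frame. The move was refused because every row needs all its keys.

>>> drive_tool:
  moves:
    - {"x": 20, "y": -20, "z": -5, "rx": 0, "ry": 0, "rz": 0.03, "fingers": -1}
    - {"x": 60, "y": -59, "z": -15, "rx": 0, "ry": 0, "rz": 0.1, "fingers": -1}
    - {"x": 100, "y": -98, "z": -25, "rx": 0, "ry": 0, "rz": 0.16, "fingers": -1}
    - {"x": 140, "y": -138, "z": -35, "rx": 0, "ry": 0, "rz": 0.2, "fingers": -1}
    - {"x": 180, "y": -177, "z": -45, "rx": 0, "ry": 0, "rz": 0.25, "fingers": -1}
    - {"x": 220, "y": -216, "z": -55, "rx": 0, "ry": 0, "rz": 0.3, "fingers": -1}
    - {"x": 260, "y": -256, "z": -60, "rx": 0, "ry": 0, "rz": 0.35, "fingers": -1}
    - {"x": 300, "y": -295, "z": -65, "rx": 0, "ry": 0, "rz": 0.4, "fingers": -1}
    - {"x": 340, "y": -335, "z": -70, "rx": 0, "ry": 0, "rz": 0.43, "fingers": -1}
    - {"x": 365, "y": -360, "z": -70, "rx": 0, "ry": 0, "rz": 0.448, "fingers": -1}
    - {"x": 371, "y": -365, "z": -70, "rx": 0, "ry": 0, "rz": 0.448, "fingers": -1}
    - {"x": 371, "y": -365, "z": -70, "rx": 0, "ry": 0, "rz": 0.448, "fingers": -1}
    - {"x": 371, "y": -365, "z": -70, "rx": 0, "ry": 0, "rz": 0.448, "fingers": -1}
    - {"x": 371, "y": -365, "z": -70, "rx": 0, "ry": 0, "rz": 0.448, "fingers": -1}

```text
time_s: 1.9
tool_pos: [0.4495, -0.1294, 0.3004]
tool_rot: [180.0, 0.0, -4.2]
force: [-0.1, -0.6, -0.5]
grip_width: 0.0871
grasp_force: 0.0
```

Run:
```python
from cell import sensors, vision
from h import *
o=sensors.get_obs();print({k:np.round(o[k],4).tolist() for k in ("time_s","qpos","tool_pos","tool_rot","force")})
c=vision.read_camera("wrist");np.savez("w10.npz",**c)
print(np.round(-c["R"].T@c["t"],3),np.round(proj(c,[[.533,-.128,.012],[.55,-.129,.093]])))
cv2.imwrite("pics/wrist2.png",c["image"][:,:,::-1])
```

```text
{'time_s': 1.9, 'qpos': [43.1243, -4.8666, -28.1584, 100.4488, -2.3016, 83.8697, -78.8652], 'tool_pos': [0.4495, -0.1294, 0.3004], 'tool_rot': [179.9979, 0.0214, -4.1638], 'force': [-0.1317, -0.5937, -0.4705]}
[ 0.527 -0.135  0.454] [[318.  95.]
 [316.  76.]]
```

View pics/wrist2.png

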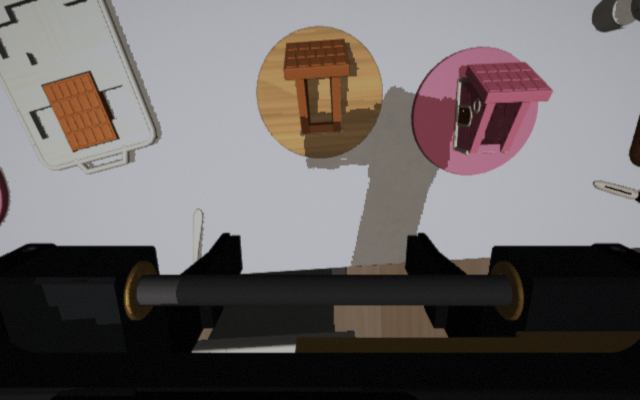

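The wrist view shows the brown house at (318,90) with the lap's end band around rows 66-78, columns 285-349. The roof half is at (80,110) and the pink house at (480,110). I'll measure edges here.

Run:
```python
from h import *
c=load("w1")
im=c["image"];hsv=cv2.cvtColor(im,cv2.COLOR_RGB2HSV)
for p in [(60,318),(72,318),(110,303),(110,270),(140,330),(110,75),(92,318)]: print(p,im[p],hsv[p])
m=cv2.inRange(hsv,(0,165,40),(14,255,255))
for nm,(r0,r1,c0,c1) in (("roof",(60,160,30,130)),("house",(25,150,260,380))):
    k=np.zeros_like(m);k[r0:r1,c0:c1]=m[r0:r1,c0:c1]
    q=max(cv2.findContours(k,cv2.RETR_EXTERNAL,cv2.CHAIN_APPROX_NONE)[0],key=cv2.contourArea)
    if nm=="roof":
        P=np.array([ray(c,u,v,.017)[:2]*1000 for u,v in q[:,0]],np.float32);print(cv2.minAreaRect(P))
    else:
        for r in range(36,140,3):
            x=np.where(k[r])[0]; print(r,x.min() if len(x) else None,x.max() if len(x) else None,len(x),end=" | ")
        print([ (cc,np.where(k[:,cc])[0].min(),np.where(k[:,cc])[0].max()) for cc in range(286,350,2) if k[:,cc].any()])
v=cv2.resize(im[20:150,240:400],None,fx=4.6,fy=4.6,interpolation=cv2.INTER_CUBIC);cv2.imwrite("pics/c2.png",v[:,:,::-1])
```

```text
(60, 318) [88 50 26] [ 12 180  88]
(72, 318) [135  79  42] [ 12 176 135]
(110, 303) [134  77  39] [ 12 181 134]
(110, 270) [161 125  81] [ 17 127 161]
(140, 330) [91 69 44] [ 16 132  91]
(110, 75) [154  91  48] [ 12 176 154]
(92, 318) [117  92  57] [ 18 131 117]
((534.2106323242188, 171.2714385986328), (82.02936553955078, 63.69464874267578), 10.606443405151367)
36 None None 0 | 39 None None 0 | 42 304 343 40 | 45 287 345 59 | 48 286 345 60 | 51 286 346 61 | 54 286 346 61 | 57 285 347 63 | 60 285 347 63 | 63 285 348 64 | 66 284 349 66 | 69 284 348 65 | 72 284 349 66 | 75 285 348 64 | 78 285 339 37 | 81 296 338 18 | 84 296 338 17 | 87 297 339 18 | 90 297 339 18 | 93 297 339 20 | 96 298 339 17 | 99 298 339 17 | 102 298 339 18 | 105 299 339 17 | 108 299 340 18 | 111 300 339 17 | 114 300 339 17 | 117 301 339 17 | 120 301 339 16 | 123 301 339 24 | 126 302 339 38 | 129 302 339 38 | 132 303 310 8 | 135 None None 0 | 138 None None 0 | [(286, np.int64(47), np.int64(79)), (288, np.int64(44), np.int64(79)), (290, np.int64(44), np.int64(78)), (292, np.int64(43), np.int64(78)), (294, np.int64(43),
[... 282 characters left out ...]
42), np.int64(132)), (312, np.int64(42), np.int64(131)), (314, np.int64(42), np.int64(131)), (316, np.int64(42), np.int64(130)), (318, np.int64(41), np.int64(131)), (320, np.int64(41), np.int64(131)), (322, np.int64(41), np.int64(130)), (324, np.int64(41), np.int64(130)), (326, np.int64(41), np.int64(130)), (328, np.int64(41), np.int64(130)), (330, np.int64(40), np.int64(130)), (332, np.int64(40), np.int64(130)), (334, np.int64(40), np.int64(130)), (336, np.int64(40), np.int64(130)), (338, np.int64(40), np.int64(130)), (340, np.int64(40), np.int64(128)), (342, np.int64(40), np.int64(75)), (344, np.int64(43), np.int64(75)), (346, np.int64(51), np.int64(75)), (348, np.int64(61), np.int64(75))]
```

View pics/c2.png

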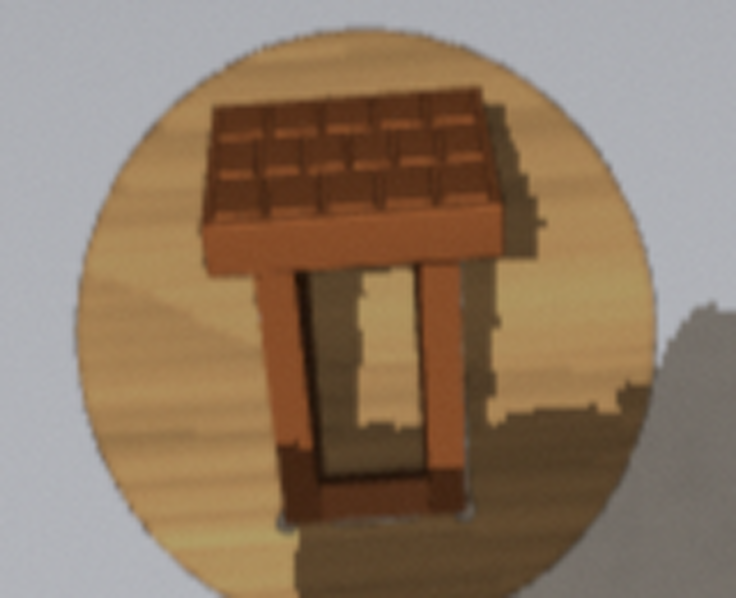

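The crop shows the lap's lower edge running from crop (205,274) to (500,255), its upper edge from (205,222) to (501,204), and the gable eave ends at (283,520) and (466,512).

Run:
```python
from h import *
c=load("w1");f=lambda x,y:(240+(x+.5)/4.6-.5,20+(y+.5)/4.6-.5)
def pr(n,a,b,z):
    A,B=[ray(c,*f(*p),z)*1000 for p in(a,b)];d=A-B
    print(n,np.round((A+B)[:2]/2,1),"len",np.linalg.norm(d).round(1),"yaw",np.degrees(np.arctan2(-d[0],d[1])).round(2))
pr("lap low",(205,274),(500,255),.1034);pr("lap up",(205,222),(501,204),.1094);pr("eave",(286,518),(466,511),.0566)
cam=-c["R"].T@c["t"];print(cam)
t=load("top");h=cv2.cvtColor(c["image"],cv2.COLOR_RGB2HSV)
# board circle by wrist view
m=cv2.inRange(h,(8,70,40),(25,255,255));k=np.zeros_like(m);k[15:170,250:390]=m[15:170,250:390]
q=cv2.convexHull(max(cv2.findContours(k,0,1)[0],key=cv2.contourArea))[:,0]
print(cv2.minEnclosingCircle(np.array([ray(c,u,v,.012)[:2]*1000 for u,v in q],np.float32)))
yaw=np.radians(-7);
for yy in(-6,-8):
  y=np.radians(yy);R=np.array([[np.cos(y),-np.sin(y)],[np.sin(y),np.cos(y)]])
  for bc in ([533.2,-128.4],):
    print(yy,np.array(bc)+R@[15,0],np.array(bc)+R@[25.4,0],np.array(bc)+R@[-42,0])
v=cv2.resize(t["image"][215:290,340:405],None,fx=8,fy=8,interpolation=cv2.INTER_CUBIC)[:600];cv2.imwrite("pics/c3.png",v[:,:,::-1])
```

```text
lap low [ 548.6 -129.4] len 63.2 yaw -0.72
lap up [ 558.3 -130.4] len 61.8 yaw -0.94
eave [ 491.5 -129.9] len 45.6 yaw -1.99
[ 0.52683895 -0.13509596  0.4538971 ]
((532.4588012695312, -129.9477081298828), 79.12755584716797)
-6 [ 548.11782843 -129.96792695] [ 558.46085614 -131.05502297] [ 491.43008039 -124.00980454]
-8 [ 548.05402103 -130.48759651] [ 558.35280895 -131.93499676] [ 491.60874111 -122.55472976]
```

View pics/c3.png

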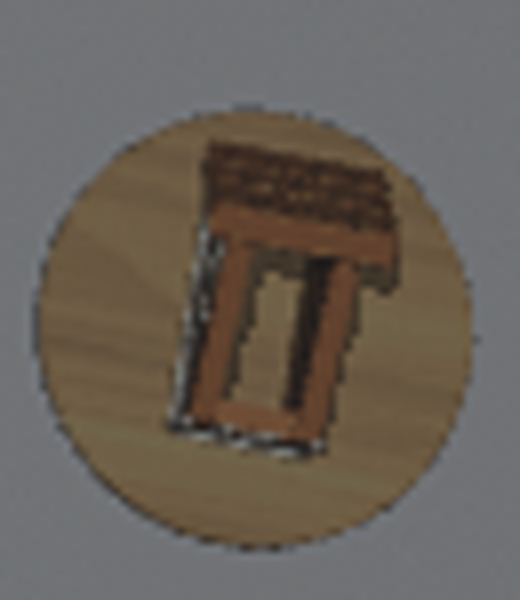

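Top view: lap corners at crop (205,232) and (395,265), consistent with a house yaw near 0°. I'll hover just short of the roof half next, for a closer measurement.

>>> drive_tool:
  moves:
    - {"x": 3, "y": -20, "z": 5, "rx": 0, "ry": 0, "rz": -0.02, "fingers": -1}
    - {"x": 5, "y": -60, "z": 15, "rx": 0, "ry": 0, "rz": -0.05, "fingers": -1}
    - {"x": 5, "y": -110, "z": 30, "rx": 0, "ry": 0, "rz": -0.1, "fingers": -1}
    - {"x": 5, "y": -160, "z": 50, "rx": 0, "ry": 0, "rz": -0.15, "fingers": -1}
    - {"x": 5, "y": -210, "z": 70, "rx": 0, "ry": 0, "rz": -0.2, "fingers": -1}
    - {"x": 5, "y": -255, "z": 85, "rx": 0, "ry": 0, "rz": -0.23, "fingers": -1}
    - {"x": 5, "y": -285, "z": 95, "rx": 0, "ry": 0, "rz": -0.25, "fingers": -1}
    - {"x": 5, "y": -293, "z": 100, "rx": 0, "ry": 0, "rz": -0.256, "fingers": -1}
    - {"x": 5, "y": -293, "z": 100, "rx": 0, "ry": 0, "rz": -0.256, "fingers": -1}
    - {"x": 5, "y": -293, "z": 100, "rx": 0, "ry": 0, "rz": -0.256, "fingers": -1}
    - {"x": 5, "y": -293, "z": 100, "rx": 0, "ry": 0, "rz": -0.256, "fingers": -1}

```text
time_s: 3.32
tool_pos: [0.4759, 0.1626, 0.2009]
tool_rot: [180.0, -0.0, 10.5]
force: [0.9, 0.2, -0.3]
grip_width: 0.087
grasp_force: 0.0
```

Run:
```python
from cell import sensors, vision
from h import *
o=sensors.get_obs();print({k:np.round(o[k],4).tolist() for k in ("time_s","qpos","tool_pos","tool_rot","force")})
c=vision.read_camera("wrist");np.savez("w20.npz",**c)
hsv=cv2.cvtColor(c["image"],cv2.COLOR_RGB2HSV);m=cv2.inRange(hsv,(0,140,30),(16,255,255));m[235:]=0
q=max(cv2.findContours(m,0,1)[0],key=cv2.contourArea)
print(q[:,0].min(0),q[:,0].max(0),np.round(proj(c,[[.535,.174,.017]])))
P=np.array([ray(c,u,v,.017)[:2]*1000 for u,v in q[:,0]],np.float32);print(cv2.minAreaRect(P))
t=load("top")
A,B=[ray(t,340+(x+.5)/8-.5,215+(y+.5)/8-.5,.1034)*1000 for x,y in((205,232),(395,265))];d=A-B
print((A+B)/2,np.linalg.norm(d),np.degrees(np.arctan2(-d[0],d[1])))
```

```text
{'time_s': 3.325, 'qpos': [25.1008, 4.3391, -48.5274, 104.5919, 3.4583, 72.5373, -103.8751], 'tool_pos': [0.4759, 0.1626, 0.2009], 'tool_rot': [179.9576, -0.0342, 10.5075], 'force': [0.9473, 0.1895, -0.2602]}
[291  75] [356 161] [[323. 118.]]
((534.0390625, 173.27740478515625), (82.29498291015625, 62.69731140136719), 10.182851791381836)
[ 550.65903749 -128.87891048  103.4       ] 64.76760667391319 0.666836480203541
```

>>> drive_tool:
  moves:
    - {"x": 15, "y": 0, "z": 10, "rx": 0, "ry": 0, "rz": 0.003, "fingers": -1}
    - {"x": 40, "y": 0, "z": 40, "rx": 0, "ry": 0, "rz": 0.003, "fingers": -1}
    - {"x": 57, "y": 0, "z": 80, "rx": 0, "ry": 0, "rz": 0.003, "fingers": -1}
    - {"x": 59, "y": 0, "z": 115, "rx": 0, "ry": 0, "rz": 0.003, "fingers": -1}
    - {"x": 59.3, "y": 0, "z": 140, "rx": 0, "ry": 0, "rz": 0.003, "fingers": -1}
    - {"x": 59.3, "y": 0, "z": 155, "rx": 0, "ry": 0, "rz": 0.003, "fingers": -1}
    - {"x": 59.3, "y": 0, "z": 165, "rx": 0, "ry": 0, "rz": 0.003, "fingers": -1}
    - {"x": 59.3, "y": 0, "z": 173, "rx": 0, "ry": 0, "rz": 0.003, "fingers": -1}
    - {"x": 59.3, "y": 0, "z": 179, "rx": 0, "ry": 0, "rz": 0.003, "fingers": -1}
    - {"x": 59.3, "y": 0, "z": 183, "rx": 0, "ry": 0, "rz": 0.003, "fingers": -1}
    - {"x": 59.3, "y": 0, "z": 186, "rx": 0, "ry": 0, "rz": 0.003, "fingers": -1}
    - {"x": 59.3, "y": 0, "z": 186, "rx": 0, "ry": 0, "rz": 0.003, "fingers": -1}
    - {"x": 59.3, "y": 0, "z": 186, "rx": 0, "ry": 0, "rz": 0.003, "fingers": -1}

```text
time_s: 5.0
tool_pos: [0.5339, 0.1749, 0.0147]
tool_rot: [180.0, -0.0, 10.5]
force: [-0.0, -0.0, -0.0]
grip_width: 0.0874
grasp_force: 0.0
```

>>> drive_tool:
  moves:
    - {"x": 0, "y": 1, "z": 0, "rx": 0, "ry": 0, "rz": 0, "fingers": -1}
    - {"x": 0, "y": 1, "z": 0, "rx": 0, "ry": 0, "rz": 0, "fingers": 1}
    - {"x": 0, "y": 1, "z": 0, "rx": 0, "ry": 0, "rz": 0, "fingers": 1}
    - {"x": 0, "y": 1, "z": 0, "rx": 0, "ry": 0, "rz": 0, "fingers": 1}
    - {"x": 0, "y": 1, "z": 0, "rx": 0, "ry": 0, "rz": 0, "fingers": 1}
    - {"x": 0, "y": 1, "z": 0, "rx": 0, "ry": 0, "rz": 0, "fingers": 1}
    - {"x": 0, "y": 1, "z": 0, "rx": 0, "ry": 0, "rz": 0, "fingers": 1}
  force: 10

```text
time_s: 5.88
tool_pos: [0.5339, 0.1738, 0.0145]
tool_rot: [180.0, 0.0, 10.5]
force: [-0.9, -0.3, 0.6]
grip_width: 0.0643
grasp_force: 10.0
```

>>> drive_tool:
  moves:
    - {"x": 0, "y": 0, "z": 0, "rx": 0, "ry": 0, "rz": 0, "fingers": 1}
    - {"x": 0, "y": 0, "z": 0, "rx": 0, "ry": 0, "rz": 0, "fingers": 1}
    - {"x": 0, "y": 0, "z": -3, "rx": 0, "ry": 0, "rz": 0, "fingers": 1}
    - {"x": 0, "y": 0, "z": -10, "rx": 0, "ry": 0, "rz": 0, "fingers": 1}
    - {"x": 0, "y": 0, "z": -25, "rx": 0, "ry": 0, "rz": 0, "fingers": 1}
    - {"x": 0, "y": 0, "z": -50, "rx": 0, "ry": 0, "rz": 0, "fingers": 1}
    - {"x": 0, "y": 0, "z": -80, "rx": 0, "ry": 0, "rz": 0, "fingers": 1}
    - {"x": -10, "y": 15, "z": -110, "rx": 0, "ry": 0, "rz": 0.01, "fingers": 1}
    - {"x": -25, "y": 45, "z": -135, "rx": 0, "ry": 0, "rz": 0.03, "fingers": 1}
    - {"x": -45, "y": 85, "z": -150, "rx": -0.003, "ry": 0.04, "rz": 0.06, "fingers": 1}
    - {"x": -65, "y": 130, "z": -160, "rx": -0.01, "ry": 0.12, "rz": 0.09, "fingers": 1}
    - {"x": -82, "y": 175, "z": -160, "rx": -0.02, "ry": 0.22, "rz": 0.12, "fingers": 1}
    - {"x": -97, "y": 220, "z": -160, "rx": -0.03, "ry": 0.33, "rz": 0.15, "fingers": 1}
    - {"x": -110, "y": 260, "z": -160, "rx": -0.04, "ry": 0.44, "rz": 0.17, "fingers": 1}
    - {"x": -117, "y": 282, "z": -160, "rx": -0.047, "ry": 0.51, "rz": 0.178, "fingers": 1}
    - {"x": -118, "y": 286, "z": -160, "rx": -0.048, "ry": 0.522, "rz": 0.179, "fingers": 1}
    - {"x": -118, "y": 286, "z": -160, "rx": -0.048, "ry": 0.522, "rz": 0.179, "fingers": 1}
    - {"x": -118, "y": 286, "z": -160, "rx": -0.048, "ry": 0.522, "rz": 0.179, "fingers": 1}
    - {"x": -118, "y": 286, "z": -160, "rx": -0.048, "ry": 0.522, "rz": 0.179, "fingers": 1}
  force: 35

```text
time_s: 8.25
tool_pos: [0.4786, -0.1317, 0.1713]
tool_rot: [-179.9, -29.7, 0.1]
force: [0.7, -0.1, -0.1]
grip_width: 0.0639
grasp_force: 35.0
```

Run:
```python
from cell import sensors, vision
from h import *
o=sensors.get_obs();print({k:np.round(o[k],4).tolist() for k in ("time_s","qpos","tool_pos","tool_rot","force","wrist_torque")})
c=vision.read_camera("wrist");np.savez("w30.npz",**c)
print(np.round(proj(c,[[.5486,-.0972,.1034],[.5486,-.1612,.1034],[.559,-.0972,.1094],[.559,-.1612,.1094]])).tolist())
cv2.imwrite("pics/wrist3.png",c["image"][:,:,::-1])
```

```text
{'time_s': 8.25, 'qpos': [30.5304, -17.2608, -9.6134, 131.498, -20.9872, 39.1982, -55.9568], 'tool_pos': [0.4786, -0.1317, 0.1713], 'tool_rot': [-179.8764, -29.749, 0.12], 'force': [0.7496, -0.1455, -0.0788], 'wrist_torque': [0.0254, 0.6377, 0.0178]}
[[278.0, 169.0], [363.0, 170.0], [277.0, 153.0], [364.0, 154.0]]
```

View pics/wrist3.png

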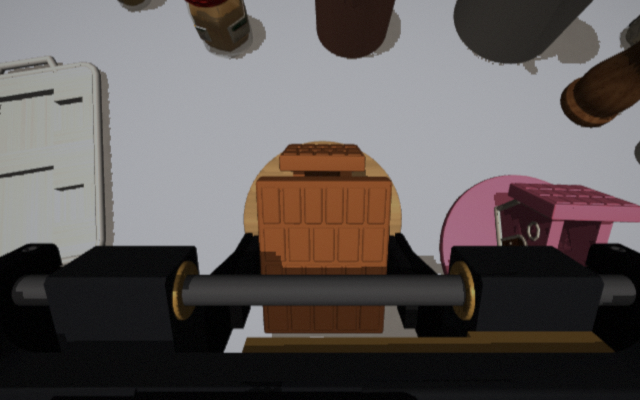

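The wrist view shows the panel held square, upper edge (257,178) to (391,178), with the lap behind it at (281,169) to (363,169). Joint 2 is close to its limit, so I'll move forward from here. First I'll measure the lateral offset.

Run:
```python
from h import *
from scipy.spatial.transform import Rotation as Ro
c=load("w3");hsv=cv2.cvtColor(c["image"],cv2.COLOR_RGB2HSV);m=cv2.inRange(hsv,(0,160,30),(14,255,255))
for r in list(range(140,182,3))+[190,200,210,220,228]:
    x=np.where(m[r,200:450])[0]+200
    if len(x): print(r,x.min(),x.max(),len(x),(x.min()+x.max())/2)
R=Ro.from_euler("xyz",[-179.876,-29.749,.12],degrees=True).as_matrix();T=np.array([.4786,-.1317,.1713])
# panel edge corners predicted: top face is 2.5 mm behind TCP
pts=np.array([[42,-32,-2.5],[42,32,-2.5],[42,0,-2.5],[10,-32,-2.5],[10,32,-2.5]])/1000
print(np.round(proj(c,pts@R.T+T),1).tolist())
for yaw in(-1,0,1):
  y=np.radians(yaw);cs,sn=np.cos(y),np.sin(y)
  A=np.array([[cs*x-sn*w+.5336,sn*x+cs*w-.1292,z] for x,w,z in((.015,.032,.1034),(.015,-.032,.1034),(.0254,.032,.1094),(.0254,-.032,.1094))])
  print(yaw,np.round(proj(c,A),1).tolist())
```

```text
146 289 356 68 322.5
149 286 358 73 322.0
152 284 360 77 322.0
155 281 363 83 322.0
158 279 364 86 321.5
161 280 364 85 322.0
164 280 364 85 322.0
167 280 364 85 322.0
170 281 364 83 322.5
173 294 350 54 322.0
176 293 351 59 322.0
179 259 388 130 323.5
190 256 390 135 323.0
200 257 390 134 323.5
210 258 389 132 323.5
220 258 389 132 323.5
228 259 388 130 323.5
[[254.0, 179.4], [392.9, 179.3], [323.5, 179.4], [257.8, 243.4], [389.2, 243.4]]
-1 [[278.2, 168.8], [363.8, 170.4], [277.9, 152.8], [364.6, 154.4]]
0 [[277.8, 169.5], [363.4, 169.6], [277.2, 153.5], [364.0, 153.6]]
1 [[277.5, 170.2], [363.0, 168.9], [276.6, 154.2], [363.4, 152.9]]
```

>>> drive_tool:
  moves:
    - {"x": -4, "y": 0, "z": 8, "rx": 0, "ry": 0, "rz": 0, "fingers": 1}
    - {"x": -10, "y": -0.5, "z": 25, "rx": 0, "ry": 0, "rz": 0, "fingers": 1}
    - {"x": -17, "y": -1, "z": 45, "rx": 0, "ry": 0, "rz": 0, "fingers": 1}
    - {"x": -22, "y": -1.4, "z": 60, "rx": 0, "ry": 0, "rz": 0, "fingers": 1}
    - {"x": -25, "y": -1.4, "z": 72, "rx": 0, "ry": 0, "rz": 0, "fingers": 1}
    - {"x": -27, "y": -1.4, "z": 79, "rx": 0, "ry": 0, "rz": 0, "fingers": 1}
    - {"x": -27, "y": -1.4, "z": 81, "rx": 0, "ry": 0, "rz": 0, "fingers": 1}
    - {"x": -27, "y": -1.4, "z": 81, "rx": 0, "ry": 0, "rz": 0, "fingers": 1}
    - {"x": -27, "y": -1.4, "z": 81, "rx": 0, "ry": 0, "rz": 0, "fingers": 1}

```text
time_s: 9.43
tool_pos: [0.495, -0.131, 0.0873]
tool_rot: [-179.8, -29.8, -0.0]
force: [-0.4, -0.4, -0.8]
grip_width: 0.0639
grasp_force: 35.0
```

```bash
cat > look.py <<'E'
import sys
from cell import sensors, vision
from h import *
from scipy.spatial.transform import Rotation as Ro
o=sensors.get_obs();print({k:np.round(o[k],4).tolist() for k in ("time_s","qpos","tool_pos","tool_rot","force","wrist_torque")})
R=Ro.from_euler("xyz",o["tool_rot"],degrees=True).as_matrix();T=np.array(o["tool_pos"])
d=T-np.array([.5134,-.1303,.0802]);print("to go from target in tool axes mm",np.round(-R.T@d*1000,1),"force tool",np.round(R.T@o["force"],2))
c=vision.read_camera("wrist");np.savez(sys.argv[1]+"0.npz",**c)
hsv=cv2.cvtColor(c["image"],cv2.COLOR_RGB2HSV);m=cv2.inRange(hsv,(0,150,25),(16,255,255))
L=proj(c,np.array([[.015,.032,.1034],[.015,-.032,.1034],[.0254,.032,.1094],[.0254,-.032,.1094]])+[.5336,-.1303,0]);print("lap pred",np.round(L,1).tolist())
pts=np.array([[42,-32,-2.5],[42,32,-2.5]])/1000;print("panel pred",np.round(proj(c,pts@R.T+T),1).tolist())
for r in range(130,232,4):
    x=np.where(m[r,200:450])[0]+200
    if len(x): print(r,x.min(),x.max(),len(x),(x.min()+x.max())/2,end=" | ")
cv2.imwrite(f"pics/{sys.argv[1]}.png",c["image"][:,:,::-1])
E
python3 look.py w4
```

```text
{'time_s': 9.425, 'qpos': [28.3623, -7.7791, -9.6093, 135.2289, -24.5754, 26.0365, -51.7928], 'tool_pos': [0.495, -0.131, 0.0873], 'tool_rot': [-179.8328, -29.7668, -0.0123], 'force': [-0.3594, -0.3619, -0.836], 'wrist_torque': [0.0887, 0.6334, 0.0247]}
to go from target in tool axes mm [12.4 -0.6 15.3] force tool [-0.73  0.36  0.55]
lap pred [[257.3, 147.7], [387.0, 147.6], [255.9, 122.8], [388.3, 122.8]]
panel pred [[254.0, 179.4], [392.9, 179.3]]
130 258 386 129 322.0 | 134 258 385 128 321.5 | 138 258 385 128 321.5 | 142 258 386 129 322.0 | 146 258 386 129 322.0 | 150 279 376 92 327.5 | 154 279 365 85 322.0 | 158 279 365 86 322.0 | 162 279 365 85 322.0 | 166 279 365 87 322.0 | 170 280 365 84 322.5 | 174 280 364 48 322.0 | 178 259 388 130 323.5 | 182 256 391 136 323.5 | 186 256 391 136 323.5 | 190 256 391 136 323.5 | 194 256 390 135 323.0 | 198 257 390 134 323.5 | 202 257 390 134 323.5 | 206 257 390 134 323.5 | 210 257 389 133 323.0 | 214 258 389 132 323.5 | 218 258 389 132 323.5 | 222 258 389 132 323.5 | 226 258 389 132 323.5 | 230 258 388 131 323.0 |
```

Run:
```python
from h import *
c=load("w4");g=cv2.cvtColor(c["image"],cv2.COLOR_RGB2GRAY).astype(float);hsv=cv2.cvtColor(c["image"],cv2.COLOR_RGB2HSV)
m=cv2.inRange(hsv,(0,150,25),(16,255,255))
def fit(n,cols,r0,r1):
    pts=[]
    for u in cols:
        s=np.diff(cv2.GaussianBlur(g,(3,3),0)[r0:r1,u]);i=np.argmax(np.abs(s))
        if 0<i<len(s)-1:
            a,b,d=np.abs(s[i-1:i+2]);pts.append((u,r0+i+.5+.5*(a-d)/(a-2*b+d)))
    p=np.array(pts);k=np.polyfit(p[:,0],p[:,1],1);
    for _ in range(3):
        e=p[:,1]-np.polyval(k,p[:,0]);q=p[np.abs(e)<1.2];k=np.polyfit(q[:,0],q[:,1],1)
    print(n,"slope deg",np.degrees(np.arctan(k[0])).round(2),"row@322",np.polyval(k,322).round(1),len(q),len(p)); return k
lo=list(range(260,277))+list(range(368,384))
k1=fit("lap low",lo,140,156);k2=fit("lap up",range(262,384),114,132);k3=fit("panel up",range(262,386),172,184)
for k,z in((k1,.1034),(k2,.1094)):
    A,B=[ray(c,u,np.polyval(k,u),z)*1000 for u in(262,382)];d=A-B;print((A+B)/2,np.degrees(np.arctan2(-d[0],d[1])))
```

```text
lap low slope deg -0.49 row@322 149.7 31 33
lap up slope deg 0.31 row@322 117.3 93 122
panel up slope deg 0.1 row@322 180.6 87 124
[ 547.51654606 -130.24630808  103.4       ] 0.4980985408778884
[ 561.91848064 -130.24492966  109.4       ] -0.38956871869104936
```

>>> drive_tool:
  moves:
    - {"x": 1, "y": -0.6, "z": 3, "rx": 0, "ry": 0.004, "rz": 0, "fingers": 1}
    - {"x": 2, "y": -0.6, "z": 7, "rx": 0, "ry": 0.004, "rz": 0, "fingers": 1}
    - {"x": 3, "y": -0.6, "z": 10, "rx": 0, "ry": 0.004, "rz": 0, "fingers": 1}
    - {"x": 4, "y": -0.6, "z": 11.5, "rx": 0, "ry": 0.004, "rz": 0, "fingers": 1}
    - {"x": 4, "y": -0.6, "z": 12, "rx": 0, "ry": 0.004, "rz": 0, "fingers": 1}
    - {"x": 4, "y": -0.6, "z": 12, "rx": 0, "ry": 0.004, "rz": 0, "fingers": 1}
    - {"x": 4, "y": -0.6, "z": 12, "rx": 0, "ry": 0.004, "rz": 0, "fingers": 1}

```text
time_s: 10.35
tool_pos: [0.5041, -0.1302, 0.0784]
tool_rot: [-179.8, -29.9, -0.0]
force: [0.4, 0.3, -0.4]
grip_width: 0.0637
grasp_force: 35.0
```

```bash
python3 look.py w5 | cut -c1-400
```

```text
{'time_s': 10.35, 'qpos': [27.9413, -5.7457, -9.8441, 134.8435, -25.0688, 24.1355, -51.5171], 'tool_pos': [0.5041, -0.1302, 0.0784], 'tool_rot': [-179.8102, -29.9462, -0.0203], 'force': [0.4094, 0.3402, -0.4401], 'wrist_torque': [0.0374, 0.6381, -0.0056]}
to go from target in tool axes mm [9.  0.1 3.1] force tool [ 0.13 -0.34  0.59]
lap pred [[254.4, 158.7], [393.0, 158.6], [252.8, 132.3], [394.5, 132.2]]
panel pred [[254.0, 179.4], [392.9, 179.3]]
130 268 378 111 323.0 | 134 260 386 127 323.0 | 138 255 392 138 323.5 | 142 255 392 138 323.5 | 146 255 391 137 323.0 | 150 255 392 138 323.5 | 154 255 392 138 323.5 | 158 255 392 138 323.5 | 162 278 369 92 323.5 | 166 278 369 89 323.5 | 170 278 369 91 323.5 | 174 278 369 89 323.5 | 178 259 387 129 323.0 | 182 256 391 136 323.5 | 186 256 391 136 323.5 | 190 256 391 136 323.5 | 194 257 390 134 323.
```

>>> drive_tool:
  moves:
    - {"x": 0, "y": 0, "z": 0.4, "rx": 0, "ry": 0, "rz": 0, "fingers": 1}
    - {"x": 0, "y": 0, "z": 0.8, "rx": 0, "ry": 0, "rz": 0, "fingers": 1}
    - {"x": 0, "y": 0, "z": 1.2, "rx": 0, "ry": 0, "rz": 0, "fingers": 1}
    - {"x": 0, "y": 0, "z": 1.4, "rx": 0, "ry": 0, "rz": 0, "fingers": 1}
    - {"x": 0, "y": 0, "z": 1.4, "rx": 0, "ry": 0, "rz": 0, "fingers": 1}
    - {"x": 0, "y": 0, "z": 1.4, "rx": 0, "ry": 0, "rz": 0, "fingers": 1}

```text
time_s: 11.15
tool_pos: [0.5048, -0.1302, 0.0771]
tool_rot: [-179.8, -29.9, -0.0]
force: [0.2, -0.1, -0.6]
grip_width: 0.0639
grasp_force: 35.0
```

>>> drive_tool:
  moves:
    - {"x": 0, "y": 0, "z": 0.3, "rx": 0, "ry": 0, "rz": 0, "fingers": 1}
    - {"x": 0, "y": 0, "z": 0.5, "rx": 0, "ry": 0, "rz": 0, "fingers": 1}
    - {"x": 0, "y": 0, "z": 0.5, "rx": 0, "ry": 0, "rz": 0, "fingers": 1}
    - {"x": 0, "y": 0, "z": 0.5, "rx": 0, "ry": 0, "rz": 0, "fingers": 1}

```text
time_s: 11.65
tool_pos: [0.505, -0.1302, 0.0767]
tool_rot: [-179.8, -29.9, -0.0]
force: [-2.3, 0.7, 0.7]
grip_width: 0.0633
grasp_force: 35.0
```

>>> drive_tool:
  moves:
    - {"x": 0, "y": 0, "z": 0.2, "rx": 0, "ry": 0, "rz": 0, "fingers": 1}
    - {"x": 0, "y": 0, "z": 0.3, "rx": 0, "ry": 0, "rz": 0, "fingers": 1}
    - {"x": 0, "y": 0, "z": 0.3, "rx": 0, "ry": 0, "rz": 0, "fingers": 1}
    - {"x": 0, "y": 0, "z": 0.3, "rx": 0, "ry": 0, "rz": 0, "fingers": 1}

```text
time_s: 12.15
tool_pos: [0.505, -0.1301, 0.0767]
tool_rot: [-179.8, -29.9, -0.0]
force: [-6.1, 0.9, 6.0]
grip_width: 0.0634
grasp_force: 35.0
```

```bash
python3 look.py w6 | head -2
```

```text
{'time_s': 12.15, 'qpos': [27.8853, -5.4341, -9.8549, 134.8099, -25.1621, 23.8667, -51.4201], 'tool_pos': [0.505, -0.1301, 0.0767], 'tool_rot': [-179.7992, -29.9362, -0.0176], 'force': [-6.0727, 0.8817, 6.0323], 'wrist_torque': [0.0605, 1.0612, 0.0102]}
to go from target in tool axes mm [9.  0.2 1.1] force tool [-2.25 -0.91 -8.25]
```

>>> drive_tool:
  moves:
    - {"x": 0, "y": 0, "z": -0.2, "rx": 0, "ry": 0, "rz": 0, "fingers": 1}
    - {"x": 1, "y": 0, "z": -0.2, "rx": 0, "ry": 0, "rz": 0, "fingers": 1}
    - {"x": 2, "y": 0, "z": -0.2, "rx": 0, "ry": 0, "rz": 0, "fingers": 1}
    - {"x": 3.5, "y": 0, "z": -0.2, "rx": 0, "ry": 0, "rz": 0, "fingers": 1}
    - {"x": 5, "y": 0, "z": -0.2, "rx": 0, "ry": 0, "rz": 0, "fingers": 1}
    - {"x": 5.5, "y": 0, "z": -0.2, "rx": 0, "ry": 0, "rz": 0, "fingers": 1}
    - {"x": 5.5, "y": 0, "z": -0.2, "rx": 0, "ry": 0, "rz": 0, "fingers": 1}
    - {"x": 5.5, "y": 0, "z": -0.2, "rx": 0, "ry": 0, "rz": 0, "fingers": 1}

```text
time_s: 13.2
tool_pos: [0.5052, -0.1301, 0.0767]
tool_rot: [-179.7, -29.5, -0.1]
force: [-25.5, 1.7, 17.0]
grip_width: 0.0636
grasp_force: 35.0
```

```bash
python3 look.py w7
```

```text
{'time_s': 13.2, 'qpos': [27.9786, -5.2137, -9.9913, 134.3951, -24.3687, 24.4712, -52.2665], 'tool_pos': [0.5052, -0.1301, 0.0767], 'tool_rot': [-179.6549, -29.4535, -0.0851], 'force': [-25.5497, 1.7298, 17.017], 'wrist_torque': [-0.3611, 3.5315, -0.1877]}
to go from target in tool axes mm [8.9 0.2 1. ] force tool [-13.88  -1.86 -27.37]
lap pred [[253.4, 160.0], [394.1, 159.9], [251.7, 133.3], [395.7, 133.1]]
panel pred [[254.0, 179.4], [392.9, 179.3]]
130 267 379 113 323.0 | 134 260 386 127 323.0 | 138 254 393 140 323.5 | 142 254 393 140 323.5 | 146 254 393 140 323.5 | 150 254 393 140 323.5 | 154 254 393 140 323.5 | 158 254 393 140 323.5 | 162 277 391 115 334.0 | 166 277 370 93 323.5 | 170 277 370 90 323.5 | 174 277 370 91 323.5 | 178 259 387 129 323.0 | 182 256 391 136 323.5 | 186 256 391 136 323.5 | 190 256 391 136 323.5 | 194 256 391 136 323.5 | 198 256 391 136 323.5 | 202 257 390 134 323.5 | 206 257 390 134 323.5 | 210 257 390 134 323.5 | 214 258 390 133 324.0 | 218 258 389 132 323.5 | 222 258 389 132 323.5 | 226 258 389 132 323.5 | 230 259 388 130 323.5 |
```

Pushing along x built up load without the panel sliding (friction with normal force), still under 40 N. I'll back off at once, lift a little and slide clear.

>>> drive_tool:
  moves:
    - {"x": -3, "y": 0, "z": -0.2, "rx": 0, "ry": 0, "rz": 0, "fingers": 1}
    - {"x": -5.5, "y": 0, "z": -0.8, "rx": 0, "ry": 0, "rz": 0, "fingers": 1}
    - {"x": -5.5, "y": 0, "z": -1.2, "rx": 0, "ry": 0, "rz": 0, "fingers": 1}
    - {"x": -5.5, "y": 0, "z": -1.2, "rx": 0, "ry": 0, "rz": 0, "fingers": 1}
    - {"x": -5.5, "y": 0, "z": -1.2, "rx": 0, "ry": 0, "rz": 0, "fingers": 1}

```text
time_s: 13.88
tool_pos: [0.5048, -0.1301, 0.0777]
tool_rot: [-179.8, -30.0, -0.0]
force: [0.6, 0.2, -0.6]
grip_width: 0.0636
grasp_force: 35.0
```

```bash
python3 look.py w8|head -4
python3 - <<'E'
import cv2
i=cv2.imread("pics/w8.png");cv2.imwrite("pics/w8c.png",cv2.resize(i[110:350,200:450],None,fx=2.5,fy=2.5,interpolation=cv2.INTER_CUBIC))
from cell import vision
c=vision.read_camera("scene")["image"][160:250,345:435,::-1];c=cv2.resize(c,(600,600),interpolation=cv2.INTER_CUBIC)
cv2.imwrite("pics/s8c.png",c)
E
```

```text
{'time_s': 13.875, 'qpos': [27.9248, -5.5927, -9.8764, 134.808, -25.1068, 24.0067, -51.4825], 'tool_pos': [0.5048, -0.1301, 0.0777], 'tool_rot': [-179.8113, -29.9538, -0.0049], 'force': [0.5906, 0.1621, -0.5978], 'wrist_torque': [0.0197, 0.6585, 0.0289]}
to go from target in tool axes mm [8.7 0.2 2.2] force tool [ 0.21 -0.16  0.81]
lap pred [[254.3, 159.6], [393.6, 159.5], [252.7, 133.1], [395.1, 133.0]]
panel pred [[254.0, 179.4], [392.9, 179.3]]
```

View pics/s8c.png

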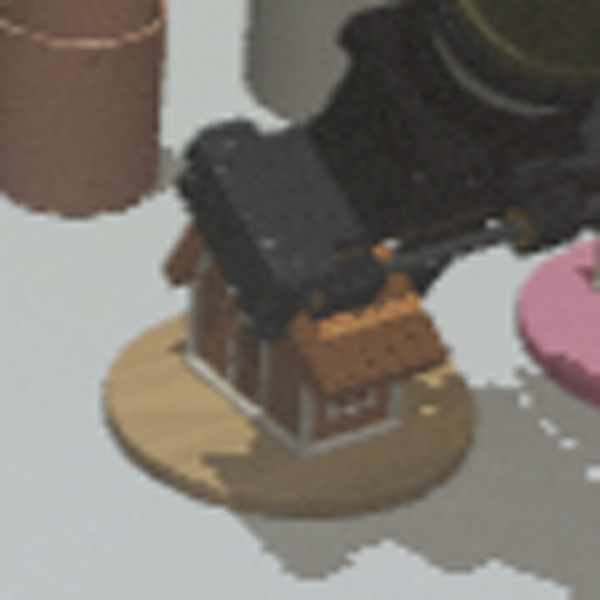

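The scene crop shows the panel lying flat over the near slope and square to the house, with the fingers beside the gables and nothing else touching. I'll slide it just clear of the gables.

>>> drive_tool:
  moves:
    - {"x": 1.5, "y": 0, "z": 0, "rx": 0, "ry": 0, "rz": 0, "fingers": 1}
    - {"x": 3, "y": 0, "z": 0, "rx": 0, "ry": 0, "rz": 0, "fingers": 1}
    - {"x": 4.5, "y": 0, "z": 0, "rx": 0, "ry": 0, "rz": 0, "fingers": 1}
    - {"x": 5.5, "y": 0, "z": 0, "rx": 0, "ry": 0, "rz": 0, "fingers": 1}
    - {"x": 6, "y": 0, "z": 0, "rx": 0, "ry": 0, "rz": 0, "fingers": 1}
    - {"x": 6, "y": 0, "z": 0, "rx": 0, "ry": 0, "rz": 0, "fingers": 1}
    - {"x": 6, "y": 0, "z": 0, "rx": 0, "ry": 0, "rz": 0, "fingers": 1}

```text
time_s: 14.85
tool_pos: [0.5096, -0.1301, 0.0805]
tool_rot: [-179.8, -29.9, -0.0]
force: [-0.4, -0.3, -1.8]
grip_width: 0.0635
grasp_force: 35.0
```

```bash
python3 look.py w9
```

```text
{'time_s': 14.85, 'qpos': [27.9554, -5.2781, -10.152, 134.1115, -24.4261, 24.2866, -52.3834], 'tool_pos': [0.5096, -0.1301, 0.0805], 'tool_rot': [-179.8019, -29.933, -0.0188], 'force': [-0.4297, -0.2535, -1.7537], 'wrist_torque': [0.0275, 0.5809, 0.0295]}
to go from target in tool axes mm [3.1 0.2 2.2] force tool [-1.25  0.26  1.3 ]
lap pred [[254.9, 171.6], [392.7, 171.6], [253.3, 145.7], [394.3, 145.6]]
panel pred [[253.9, 179.4], [392.8, 179.3]]
134 317 337 15 327.0 | 138 272 375 104 323.5 | 142 267 380 114 323.5 | 146 261 385 125 323.0 | 150 255 391 137 323.0 | 154 255 392 138 323.5 | 158 255 392 138 323.5 | 162 255 392 138 323.5 | 166 255 392 138 323.5 | 170 255 391 137 323.0 | 174 278 383 103 330.5 | 178 259 387 129 323.0 | 182 256 391 136 323.5 | 186 256 391 136 323.5 | 190 256 391 136 323.5 | 194 256 391 136 323.5 | 198 257 390 134 323.5 | 202 257 390 134 323.5 | 206 257 390 134 323.5 | 210 257 389 133 323.0 | 214 258 389 132 323.5 | 218 258 389 132 323.5 | 222 258 389 132 323.5 | 226 258 388 131 323.0 | 230 258 388 131 323.0 |
```

Run:
```python
from h import *
for n,r in (("w5",(155,167)),("w8",(155,168)),("w9",(166,178))):
    c=load(n);m=cv2.inRange(cv2.cvtColor(c["image"],cv2.COLOR_RGB2HSV),(0,150,25),(16,255,255))
    g=cv2.cvtColor(c["image"],cv2.COLOR_RGB2GRAY)
    f=lambda cols:[int(r[0]+np.argmin(m[r[0]:r[1],u]>0)) for u in cols]
    L,Rr=f(range(258,276,2)),f(range(372,390,2));print(n,L,Rr)
    print(g[r[0]:r[1],266],g[r[0]:r[1],380])
    e=lambda cols:[int(170+np.argmax(np.abs(np.diff(g[170:186,u].astype(int))))) for u in cols]
    print("panel",e(range(262,276,2)),e(range(372,386,2)))
```

```text
w5 [161, 161, 161, 161, 161, 161, 161, 161, 161] [161, 161, 162, 162, 162, 161, 162, 161, 161]
[ 93  94  93  90  80  63  96 130 134 133 132 126] [91 91 91 89 83 65 59 70 72 66 67 64]
panel [176, 176, 176, 176, 176, 175, 176] [180, 180, 180, 180, 180, 180, 170]
w8 [162, 162, 162, 162, 162, 162, 162, 162, 162] [162, 162, 163, 163, 163, 162, 162, 162, 162]
[ 93  94  92  94  91  79  70 103 132 134 134 131 127] [91 90 91 90 87 82 64 62 72 65 64 63 66]
panel [176, 175, 176, 176, 175, 175, 175] [180, 180, 180, 180, 180, 180, 171]
w9 [174, 174, 174, 174, 174, 174, 174, 174, 174] [174, 175, 175, 175, 175, 175, 174, 174, 174]
[ 93  91  91  91  91  89  77  69  94 105  77  51] [90 89 88 88 88 91 81 63 55 62 47 30]
panel [175, 175, 175, 175, 175, 175, 176] [176, 180, 180, 172, 180, 176, 176]
```

>>> drive_tool:
  moves:
    - {"x": 0.5, "y": 0, "z": 0, "rx": 0, "ry": 0, "rz": 0, "fingers": 1}
    - {"x": 1, "y": 0, "z": 0, "rx": 0, "ry": 0, "rz": 0, "fingers": 1}
    - {"x": 1.5, "y": 0, "z": 0, "rx": 0, "ry": 0, "rz": 0, "fingers": 1}
    - {"x": 1.5, "y": 0, "z": 0, "rx": 0, "ry": 0, "rz": 0, "fingers": 1}
    - {"x": 1.5, "y": 0, "z": 0, "rx": 0, "ry": 0, "rz": 0, "fingers": 1}

```text
time_s: 15.52
tool_pos: [0.511, -0.1301, 0.0814]
tool_rot: [-179.8, -29.9, -0.0]
force: [0.0, 0.5, -0.7]
grip_width: 0.0636
grasp_force: 35.0
```

>>> drive_tool:
  moves:
    - {"x": 0, "y": 0, "z": 0.3, "rx": 0, "ry": 0, "rz": 0, "fingers": 1}
    - {"x": 0, "y": 0, "z": 0.6, "rx": 0, "ry": 0, "rz": 0, "fingers": 1}
    - {"x": 0, "y": 0, "z": 0.8, "rx": 0, "ry": 0, "rz": 0, "fingers": 1}
    - {"x": 0, "y": 0, "z": 0.8, "rx": 0, "ry": 0, "rz": 0, "fingers": 1}
    - {"x": 0, "y": 0, "z": 0.8, "rx": 0, "ry": 0, "rz": 0, "fingers": 1}

```text
time_s: 16.15
tool_pos: [0.5114, -0.1301, 0.0807]
tool_rot: [-179.8, -29.9, -0.0]
force: [-0.1, -0.2, -1.6]
grip_width: 0.0634
grasp_force: 35.0
```

```bash
python3 look.py w11 | cut -c1-500
```

```text
{'time_s': 16.15, 'qpos': [27.9397, -5.0735, -10.2301, 133.9147, -24.2848, 24.2364, -52.5772], 'tool_pos': [0.5114, -0.1301, 0.0807], 'tool_rot': [-179.8071, -29.9407, -0.0142], 'force': [-0.0566, -0.2277, -1.6359], 'wrist_torque': [0.022, 0.6519, 0.0217]}
to go from target in tool axes mm [1.5 0.2 1.4] force tool [-0.87  0.23  1.39]
lap pred [[254.7, 175.3], [392.9, 175.3], [253.2, 149.4], [394.4, 149.3]]
panel pred [[253.9, 179.4], [392.8, 179.3]]
138 278 369 83 323.5 | 142 271 376 106 323.5 | 146 265 381 117 323.0 | 150 260 386 127 323.0 | 154 255 391 137 323.0 | 158 255 392 138 323.5 | 162 255 392 138 323.5 | 166 255 392 138 323.5 | 170 255 392 138 323.5 | 174 255 391 137 323.0 | 178 259 388 130 323.5 | 182 256 391 136 323.5 | 186 256 391 136 323.5 | 190 256 391 136 323.5 | 194 256 390 135 323.0 | 198 257 390 134 323.5 | 202 257 390 134 323.5 | 206 257 390 134 323.5 | 210 257 389 133 323.0 | 214 258 389 132 323.5 | 218 258 389 132 323.5
```

>>> drive_tool:
  moves:
    - {"x": 0.4, "y": 0, "z": 0, "rx": 0, "ry": 0, "rz": 0, "fingers": 1}
    - {"x": 0.8, "y": 0, "z": 0, "rx": 0, "ry": 0, "rz": 0, "fingers": 1}
    - {"x": 0.8, "y": 0, "z": 0, "rx": 0, "ry": 0, "rz": 0, "fingers": 1}
    - {"x": 0.8, "y": 0, "z": 0, "rx": 0, "ry": 0, "rz": 0, "fingers": 1}

```text
time_s: 16.7
tool_pos: [0.5121, -0.1301, 0.081]
tool_rot: [-179.8, -29.9, -0.0]
force: [0.5, -0.3, -0.4]
grip_width: 0.0635
grasp_force: 35.0
```

>>> drive_tool:
  moves:
    - {"x": 0.3, "y": 0, "z": 0, "rx": 0, "ry": 0, "rz": 0, "fingers": 1}
    - {"x": 0.6, "y": 0, "z": 0, "rx": 0, "ry": 0, "rz": 0, "fingers": 1}
    - {"x": 0.6, "y": 0, "z": 0, "rx": 0, "ry": 0, "rz": 0, "fingers": 1}
    - {"x": 0.6, "y": 0, "z": 0, "rx": 0, "ry": 0, "rz": 0, "fingers": 1}

```text
time_s: 17.2
tool_pos: [0.5125, -0.1302, 0.0813]
tool_rot: [-179.8, -29.9, -0.0]
force: [-0.6, 0.3, -0.9]
grip_width: 0.0634
grasp_force: 35.0
```

```bash
python3 look.py w12 | cut -c1-400
```

```text
{'time_s': 17.2, 'qpos': [27.9469, -4.9937, -10.2872, 133.7514, -24.1244, 24.3057, -52.7878], 'tool_pos': [0.5125, -0.1302, 0.0813], 'tool_rot': [-179.7999, -29.928, -0.0262], 'force': [-0.6366, 0.2553, -0.8748], 'wrist_torque': [-0.0078, 0.7879, -0.0392]}
to go from target in tool axes mm [0.3 0.1 1.4] force tool [-0.99 -0.25  0.44]
lap pred [[254.9, 177.9], [392.8, 177.9], [253.3, 152.1], [394.3, 152.1]]
panel pred [[254.0, 179.3], [393.0, 179.3]]
142 274 374 101 324.0 | 146 268 378 111 323.0 | 150 263 383 121 323.0 | 154 258 388 131 323.0 | 158 255 392 138 323.5 | 162 255 392 138 323.5 | 166 255 392 138 323.5 | 170 255 392 138 323.5 | 174 255 392 138 323.5 | 178 256 391 136 323.5 | 182 256 391 136 323.5 | 186 256 391 136 323.5 | 190 256 391 136 323.5 | 194 256 390 135 323.0 | 198 257 390 134 323.5 | 202 257 390 134 323.5 | 206 257 390 134
```

>>> drive_tool:
  moves:
    - {"x": 0, "y": 0, "z": 0.2, "rx": 0, "ry": 0, "rz": 0, "fingers": 1}
    - {"x": 0, "y": 0, "z": 0.4, "rx": 0, "ry": 0, "rz": 0, "fingers": 1}
    - {"x": 0, "y": 0, "z": 0.4, "rx": 0, "ry": 0, "rz": 0, "fingers": 1}
    - {"x": 0, "y": 0, "z": 0.4, "rx": 0, "ry": 0, "rz": 0, "fingers": 1}

```text
time_s: 17.75
tool_pos: [0.5126, -0.1301, 0.0811]
tool_rot: [-179.8, -29.9, -0.0]
force: [-5.0, 0.5, 4.2]
grip_width: 0.0637
grasp_force: 35.0
```

```bash
python3 look.py w13 | head -2
```

```text
{'time_s': 17.75, 'qpos': [27.9391, -4.9596, -10.2867, 133.7439, -24.133, 24.2806, -52.7777], 'tool_pos': [0.5126, -0.1301, 0.0811], 'tool_rot': [-179.7977, -29.9272, -0.0242], 'force': [-5.0429, 0.5063, 4.1778], 'wrist_torque': [0.0758, 1.1488, -0.0082]}
to go from target in tool axes mm [0.2 0.2 1.2] force tool [-2.29 -0.53 -6.13]
```

>>> drive_tool:
  moves:
    - {"x": 0, "y": 0, "z": -0.15, "rx": 0, "ry": 0, "rz": 0, "fingers": 1}
    - {"x": 0.3, "y": 0, "z": -0.15, "rx": 0, "ry": 0, "rz": 0, "fingers": 1}
    - {"x": 0.6, "y": 0, "z": -0.15, "rx": 0, "ry": 0, "rz": 0, "fingers": 1}
    - {"x": 0.8, "y": 0, "z": -0.15, "rx": 0, "ry": 0, "rz": 0, "fingers": 1}
    - {"x": 0.8, "y": 0, "z": -0.15, "rx": 0, "ry": 0, "rz": 0, "fingers": 1}
    - {"x": 0.8, "y": 0, "z": -0.15, "rx": 0, "ry": 0, "rz": 0, "fingers": 1}

```text
time_s: 18.55
tool_pos: [0.5126, -0.1301, 0.0811]
tool_rot: [-179.8, -29.9, -0.0]
force: [-6.9, 0.2, 4.2]
grip_width: 0.0634
grasp_force: 35.0
```

```bash
python3 look.py w14 | cut -c1-500
```

```text
{'time_s': 18.55, 'qpos': [27.9486, -4.9263, -10.3084, 133.6824, -24.0159, 24.3709, -52.8999], 'tool_pos': [0.5126, -0.1301, 0.0811], 'tool_rot': [-179.7782, -29.8543, -0.026], 'force': [-6.8815, 0.2298, 4.1505], 'wrist_torque': [-0.0146, 1.4938, -0.0471]}
to go from target in tool axes mm [0.2 0.2 1.1] force tool [-3.9  -0.25 -7.02]
lap pred [[254.8, 178.1], [392.9, 178.1], [253.2, 152.3], [394.4, 152.2]]
panel pred [[253.9, 179.3], [392.9, 179.2]]
142 273 374 102 323.5 | 146 268 379 112 323.5 | 150 263 383 121 323.0 | 154 258 388 131 323.0 | 158 255 392 138 323.5 | 162 255 392 138 323.5 | 166 254 392 139 323.0 | 170 255 392 138 323.5 | 174 255 392 138 323.5 | 178 255 391 137 323.0 | 182 256 391 136 323.5 | 186 256 391 136 323.5 | 190 256 391 136 323.5 | 194 256 391 136 323.5 | 198 257 391 135 324.0 | 202 257 390 134 323.5 | 206 257 390 134 323.5 | 210 257 390 134 323.5 | 214 258 389 132 323.5 | 218 258 389 132 323.5 | 222 258 389 132 323.
```

>>> drive_tool:
  moves:
    - {"x": 0, "y": 0, "z": -0.2, "rx": 0, "ry": 0, "rz": 0, "fingers": 1}
    - {"x": 0, "y": 0, "z": -0.35, "rx": 0, "ry": 0, "rz": 0, "fingers": 1}
    - {"x": 0.3, "y": 0, "z": -0.35, "rx": 0, "ry": 0, "rz": 0, "fingers": 1}
    - {"x": 0.6, "y": 0, "z": -0.35, "rx": 0, "ry": 0, "rz": 0, "fingers": 1}
    - {"x": 0.6, "y": 0, "z": -0.35, "rx": 0, "ry": 0, "rz": 0, "fingers": 1}
    - {"x": 0.6, "y": 0, "z": -0.35, "rx": 0, "ry": 0, "rz": 0, "fingers": 1}

```text
time_s: 19.35
tool_pos: [0.5126, -0.1301, 0.0812]
tool_rot: [-179.8, -29.8, -0.0]
force: [-6.7, -0.6, -0.3]
grip_width: 0.0634
grasp_force: 35.0
```

```bash
python3 look.py w15 | head -2
```

```text
{'time_s': 19.35, 'qpos': [27.9596, -4.9158, -10.3281, 133.6424, -23.933, 24.4378, -53.0052], 'tool_pos': [0.5126, -0.1301, 0.0812], 'tool_rot': [-179.7585, -29.8082, -0.0455], 'force': [-6.6521, -0.6121, -0.2811], 'wrist_torque': [-0.1183, 1.7801, -0.2234]}
to go from target in tool axes mm [0.2 0.3 1.2] force tool [-5.91  0.6  -3.07]
```

>>> drive_tool:
  moves:
    - {"x": 0.2, "y": 0, "z": 0, "rx": 0, "ry": 0.002, "rz": 0, "fingers": 1}
    - {"x": 0.4, "y": 0, "z": 0, "rx": 0, "ry": 0.004, "rz": 0, "fingers": 1}
    - {"x": 0.6, "y": 0, "z": 0, "rx": 0, "ry": 0.004, "rz": 0, "fingers": 1}
    - {"x": 0.6, "y": 0, "z": 0, "rx": 0, "ry": 0.004, "rz": 0, "fingers": 1}
    - {"x": 0.6, "y": 0, "z": 0, "rx": 0, "ry": 0.004, "rz": 0, "fingers": 1}

```text
time_s: 20.02
tool_pos: [0.5126, -0.1301, 0.0811]
tool_rot: [-179.7, -30.0, -0.1]
force: [-8.2, -0.8, 1.8]
grip_width: 0.0633
grasp_force: 35.0
```

```bash
python3 look.py w16 | cut -c1-700
```

```text
{'time_s': 20.025, 'qpos': [27.9112, -4.9696, -10.2198, 133.7741, -24.3414, 24.2547, -52.5826], 'tool_pos': [0.5126, -0.1301, 0.0811], 'tool_rot': [-179.737, -29.9825, -0.0634], 'force': [-8.2035, -0.7685, 1.8079], 'wrist_torque': [-0.1636, 2.1118, -0.2104]}
to go from target in tool axes mm [0.2 0.2 1.2] force tool [-6.2   0.75 -5.67]
lap pred [[254.9, 178.2], [392.9, 178.1], [253.4, 152.4], [394.4, 152.3]]
panel pred [[254.0, 179.4], [392.9, 179.3]]
142 273 374 102 323.5 | 146 269 378 110 323.5 | 150 263 383 121 323.0 | 154 259 388 130 323.5 | 158 255 392 138 323.5 | 162 255 392 138 323.5 | 166 255 392 138 323.5 | 170 255 392 138 323.5 | 174 255 392 138 323.5 | 178 256 391 136 323.5 | 182 256 391 136 323.5 | 186 256 391 136 323.5 | 190 256 391 136 323.5 | 194 256 391 136 323.5 | 198 257 390 134 323.5 | 202 257 390 134 323.5 | 206 257 390 134 323.5 | 210 257 390 134 323.5 | 214 258 389 132 323.5 | 218 258 389 132 323.5 | 222 258 389 132 323.5 | 226 258 389 132 323.5 | 230 258 388 131 323.0 |
```

>>> drive_tool:
  moves:
    - {"x": 0.3, "y": 0, "z": -0.1, "rx": 0, "ry": 0, "rz": 0, "fingers": 1}
    - {"x": 0.6, "y": 0, "z": -0.2, "rx": 0, "ry": 0.001, "rz": 0, "fingers": 1}
    - {"x": 1.0, "y": 0, "z": -0.3, "rx": 0, "ry": 0.001, "rz": 0, "fingers": 1}
    - {"x": 1.2, "y": 0, "z": -0.3, "rx": 0, "ry": 0.001, "rz": 0, "fingers": 1}
    - {"x": 1.2, "y": 0, "z": -0.3, "rx": 0, "ry": 0.001, "rz": 0, "fingers": 1}
    - {"x": 1.2, "y": 0, "z": -0.3, "rx": 0, "ry": 0.001, "rz": 0, "fingers": 1}
    - {"x": 1.2, "y": 0, "z": -0.3, "rx": 0, "ry": 0.001, "rz": 0, "fingers": 1}

```text
time_s: 20.95
tool_pos: [0.5127, -0.1301, 0.0812]
tool_rot: [-179.7, -29.9, -0.1]
force: [-8.5, -1.2, -0.6]
grip_width: 0.0637
grasp_force: 35.0
```

```bash
python3 look.py w17 | head -2;  python3 look.py w17 | sed -n 2,3p
```

```text
{'time_s': 20.95, 'qpos': [27.9146, -4.9501, -10.2215, 133.7321, -24.2897, 24.3203, -52.6452], 'tool_pos': [0.5127, -0.1301, 0.0812], 'tool_rot': [-179.7096, -29.9401, -0.0798], 'force': [-8.4617, -1.177, -0.5864], 'wrist_torque': [-0.3587, 2.3636, -0.3288]}
to go from target in tool axes mm [0.1 0.3 1.2] force tool [-7.62  1.17 -3.72]
to go from target in tool axes mm [0.2 0.2 1.2] force tool [-7.88  1.07 -4.46]
lap pred [[254.9, 178.3], [392.9, 178.2], [253.4, 152.5], [394.4, 152.3]]
```

>>> drive_tool:
  moves:
    - {"x": 0.1, "y": 0, "z": 0, "rx": -0.002, "ry": 0, "rz": 0, "fingers": 1}
    - {"x": 0.2, "y": 0, "z": 0, "rx": -0.004, "ry": 0, "rz": 0, "fingers": 1}
    - {"x": 0.2, "y": 0, "z": 0, "rx": -0.004, "ry": 0, "rz": 0, "fingers": 1}
    - {"x": 0.2, "y": 0, "z": 0, "rx": -0.004, "ry": 0, "rz": 0, "fingers": 1}
    - {"x": 0.2, "y": 0, "z": 0, "rx": -0.004, "ry": 0, "rz": 0, "fingers": 1}
    - {"x": 0.2, "y": 0, "z": 0, "rx": -0.004, "ry": 0, "rz": 0, "fingers": 1}

```text
time_s: 21.8
tool_pos: [0.5127, -0.13, 0.0811]
tool_rot: [-179.9, -29.9, -0.1]
force: [-8.8, -1.6, -0.7]
grip_width: 0.0631
grasp_force: 35.0
```

```bash
python3 look.py w18 | head -2;  python3 look.py w18 | sed -n 2,20p
```

```text
{'time_s': 21.8, 'qpos': [27.9448, -4.9968, -10.4683, 133.7723, -23.6805, 24.1511, -53.4093], 'tool_pos': [0.5127, -0.13, 0.0811], 'tool_rot': [-179.9242, -29.9172, -0.0889], 'force': [-8.8215, -1.6436, -0.7198], 'wrist_torque': [-0.2433, 2.3538, -0.3354]}
to go from target in tool axes mm [0.2 0.3 1.1] force tool [-8.    1.65 -3.78]
to go from target in tool axes mm [0.1 0.3 1.1] force tool [-7.85  1.66 -2.93]
lap pred [[254.9, 178.4], [393.0, 178.2], [253.4, 152.6], [394.5, 152.3]]
panel pred [[253.9, 179.3], [392.9, 179.2]]
142 274 373 100 323.5 | 146 269 378 110 323.5 | 150 264 383 120 323.5 | 154 259 388 130 323.5 | 158 255 392 138 323.5 | 162 255 392 138 323.5 | 166 255 392 138 323.5 | 170 255 392 138 323.5 | 174 255 392 138 323.5 | 178 256 392 137 324.0 | 182 256 391 136 323.5 | 186 256 391 136 323.5 | 190 256 391 136 323.5 | 194 257 391 135 324.0 | 198 257 390 134 323.5 | 202 257 390 134 323.5 | 206 257 390 134 323.5 | 210 257 390 134 323.5 | 214 258 389 132 323.5 | 218 258 389 132 323.5 | 222 258 389 132 323.5 | 226 258 388 131 323.0 | 230 258 388 131 323.0 |
```

```bash
python3 -c "
from cell import workorder;print(workorder.sign_off())"
```

```text
the job is handed in; nothing more can be done
None
```

The roof half is on the near slope, flat and level with the fitted half's sides as far as the wrist camera and tool pose show. I handed the job in at about 22 s, still holding it against the ridge at a measured 8 N or so (friction on the gables may take up to 2 N of that), with a peak of about 31 N on the house during one jammed slide.

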